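Rack of stained slides from the drip hooks into the slide dryer

ROBOT

A 6-joint arm with a two-finger parallel gripper is mounted at the origin on the work surface. World frame = base frame: x ahead of the robot, y to its left, z up, the work surface at z = 0. Lengths are in m, angles in rad, forces in N, time in s.
With the tool pointing down it reaches from about 0.25 to 0.8 m from the base axis. Payload 8.5 kg.
Tool frame: the origin (TCP) lies at the very end of the fingers, on their centre line; the grasp point (between the pads) lies 19 mm behind it; z points along the fingers, y is the line along which they close (so a half turn about z gives the same grasp; the last joint's range is limited). The gripper opens to 85 mm and grips with 20 to 120 N. Pads are 22 mm wide; open, the fingers measure 114 mm over their backs; the gripper's body (76 mm by 85 mm) begins 54 mm behind the grasp point. The pads swing forward as they close: fully open they stand 13 mm farther back than shut.
Start: joints at [-1.328, 0.238, -0.013, 1.319, 0, 1.571], TCP at [0.126, -0.51, 0.211] pointing down, gripper open.
Joint ranges: [-2.66, 2.66], [-1.03, 1.9], [-1.14, 1.46], [-1.82, 2.27], [-1.45, 1.34], [-3.14, 3.14]. Speed limits (rad/s): [2.22, 2.22, 2.79, 3.14, 3.14, 3.14].

INTERFACE

Orientations are given as a unit quaternion [x, y, z, w].
In Python, from cell import get_state, snapshot, close_job, recognise, masks_of gives the robot as it stands.
- The arm moves only by the tool step_arm, never from a script. Its argument "increments" is one flat list of numbers, 7 for each row, row after row: the shift along the tool's x, y, z each as a share of 0.15 m, from -1 to 1, then the turn, a rotation vector about the tool's x, y, z each as a share of pi rad, from -1 to 1, then the opening, from -1 (shut) to 1 (fully open). In form: [tx, ty, tz, rx, ry, rz, gripper, tx, ty, tz, rx, ry, rz, gripper, ...]. A call has 1 to 8 rows; each row is the pose to reach, as a shift and turn from the pose commanded when the call began, along the tool's axes at that moment, turning the shorter way round; what a row does not reach only later rows make up. A row lasts 1/10 s, in which the tool goes at most 50 mm and 8.59 degrees, less where a joint would pass 70% of its speed; a pose out of reach is approached as far as the arm can. A call with a number of a shift or a turn outside -1 to 1 is refused whole. A call with a gripper value outside its range is refused whole. The fingers move at their own pace and stop on an object; the grip force is fixed at half the most. Time passes only in rows, so rows that repeat a pose let the fingers close. It gives the time, the measured TCP pose, the force, the opening and the grip force at its end, in the units of the state.
- get_state(): the state, without advancing time (a new reading comes with each control period).
- snapshot(name): name is "scene" or "side" or "wrist"; returns a dict with "color" (384x512x3 uint8, red, green, blue), "z_map" (384x512 float32, m along the optical axis (not along the pixel's ray), 0 where there is no reading), "mtx" (3x3 intrinsics, pixels), "R" (3x3) and "t" (3): a world point X has camera coordinates R X + t. Camera axes: x right, y down, z forward; pixel columns grow to the right and rows downward; lengths in m; the calibration is good to about 2 mm. A picture is of the moment at which its call begins.
- close_job(): hands the job in; it is judged then, once.
Trained networks look in a picture, given as the dict that the camera call returned (one of the last four; its "shot" number tells which), for a name from the list of things; names that differ only in an ending like _2 or _b are one class to them, and where a whole thing is asked for, a point or a joint stands for the part that bears it (a point fixed in the world has none). Each returns a list of dicts, best first, with "confidence" (0 to 1); they miss things now and then, are a little off and sometimes report something else, mostly with a low value. They report only what shows in the picture. A call takes as long as a camera call. They do not tell look-alikes from the thing itself.
- recognise(picture, target): "rect" ([left, top, width, height] in pixels, round what is visible of it).
- masks_of(picture, target): "mask" (384x512 bool, what is visible of it) and "rect" ([left, top, width, height] in pixels, round what is visible of it).
The state is a dict: "time_s": time; "joint_positions": joint angles; "dq": joint speeds; "tau": joint torques, N m; "position": TCP position; "orientation": TCP orientation; "ft_force": force on the tool from outside, world axes, zero at the start; "ft_torque": the same for the moment, N m; "finger_gap": finger opening in m; "gripper_force": force on a finger pad.
Only numpy, scipy, OpenCV 4.12 (cv2) and the standard library are available. Lean on these libraries where they do the work, as an engineer would, in place of code of your own. Each camera call takes 0.05 s, during which the arm holds its last target. There are 200 camera calls.

TASK

Lift the slide rack up and off the hooks of the draining stand, keep it upright, and lower it gently into the empty well of the slide dryer until it stands on the well's floor. Then close the dryer's lid fully. Leave the rack that is already in the dryer and the other things on the bench where they are.

Things in the scene. Friction and masses are not known exactly. Their poses are not given: they have to be found in the camera images.
- rack: The hanging slide rack: steel, about 300 g, loose, 13 glass slides on edge. Origin: centre of its underside; z up, y along its crossbar; the same either way round. Tray 84 (x) x 79 (y) x 36 mm high. Two wires at y = +-38 mm carry a round crossbar 8 mm thick, 120 mm long, its centre 70 mm above the origin. Top of the rack (grip block): 104 mm above the origin.
- rack_grip (a point): Point on the axis of the hanging rack's black grip block, 90 mm above the rack's origin. The block stands in the middle of the crossbar, 12 (x) x 30 (y) mm, from 66 to 104 mm above the origin: take the rack by it from above. Axes as the rack's.
- stand: Draining stand, fixed: wire on a tray 170 (x) x 150 (y) x 14 mm. Origin: centre of its underside. Two hooks of 8 mm wire at y = +-51 mm hold the crossbar's ends; each is a V open upward, lowest at x = 0, tip at x = -25 mm; uprights at x = +75 mm; all below 127 mm. The rack hangs at x = y = 0, its underside 45 mm above the bench; raised straight up 20 mm it is free of the hooks.
- dryer: Slide dryer, fixed white box, x = -108 to +98, y = -150 to +150 mm, 138 mm high, controls on its front (-x). Origin on its underside. Two equal open wells side by side in y, each inside 110 (x) x 138 (y) mm, floor 30 mm and rim 138 mm above the bench. One is empty (bare grille on its floor). A rack stands in a well with its crossbar along the dryer's y, its top 4 mm below the rim, under the lid.
- well_left (a point): Centre of the floor of the dryer's left (+y) well; axes as the dryer's.
- well_right (a point): Centre of the floor of the dryer's right (-y) well; axes as the dryer's.
- other_rack: A second rack of the same shape and size, standing in one of the two wells: it tells which well is taken. Origin: centre of its underside. To be left alone.
- lid (a joint): Angle of the dryer's lid, rad: 0 shut, 1.57 upright, 1.95 its stop; starts open at 1.65 to 1.9, leaning away from the robot. Stiff hinge: the lid stays where it is left; about 2 to 6 N at its free edge moves it, pushed on its outer face (from behind, then from above).
- lid_hinge (a point): Middle of the lid's hinge line, which runs along the dryer's y at the rear, at dryer x = +75 mm, 141 mm above the bench. The lid is a clear plate in a grey frame, 6 mm thick, 296 mm wide, reaching 141 mm from the hinge, with a 120 mm wide lip in the middle reaching to 152 mm. Nothing within 200 mm behind it is over 105 mm high.
- lid_edge (a point): Middle of the lid's free edge, on the tip of the lip, 152 mm from the hinge line. Moves with the lid; when shut it is at the front of the wells, 144 mm above the bench.
- dishes_a: Stack of three closed culture dishes, 90 mm across, 47 mm high. Bystander. Origin: centre of the underside.
- dishes_b: Stack of two closed culture dishes, 90 mm across, 31 mm high. Bystander. Origin: centre of the underside.
- dish_c: One closed culture dish, 90 mm across, 16 mm high, close behind the stand. Bystander. Origin: centre of the underside.
- wash_bottle: White bottle, 64 mm across, 170 mm high. Bystander. Origin: centre of the underside.
- beaker: Glass beaker, 80 mm across, 100 mm high. Bystander. Origin: centre of the underside.
- slide_box: Flat grey slide box 100 x 200 x 34 mm. Bystander. Origin: centre of the underside.
Things that resemble listed ones, but are neither listed nor needed, are in the scene too. What is shaped like the rack but blue or orange is not meant.

How it is judged:
On the way, in this order (a step that is already met when the one before it is completed fails the run):
1. the rack is lifted up and off both hooks (z of rack in the frame of stand above 0.065 m and contact force between rack and stand below 0.05 N), for 0.1 s.
2. the rack stands on the floor of the empty well, the lid still open (value of joint lid above 1 rad and ((horizontal distance between rack and well_left below 0.016 m and z of rack in the frame of well_left below 0.004 m) or (horizontal distance between rack and well_right below 0.016 m and z of rack in the frame of well_right below 0.004 m))), for 0.2 s.
At the end, for the whole second after the job is handed in: The rack stands upright (within 0.08 rad) and at rest on the floor of the well that was empty (within 16 mm of the well's centre, underside less than 4 mm above the floor), and the lid is shut (less than 0.04 rad open) (((horizontal distance between rack and well_left below 0.016 m and z of rack in the frame of well_left below 0.004 m) or (horizontal distance between rack and well_right below 0.016 m and z of rack in the frame of well_right below 0.004 m)) and angle between rack's own z axis and vertical below 0.08 rad and linear speed of rack below 0.02 m/s and value of joint lid below 0.04 rad); the robot touches nothing.
It fails at once if the hanging rack was tipped by more than 0.5 rad (angle between rack's own z axis and vertical above 0.5 rad).
It fails at once if the rack was dropped or rammed into the dryer (faster than 0.5 m/s within the last 100 mm above the well floors) (linear speed of rack above 0.5 m/s and z of rack in the frame of dryer below 0.13 m and (horizontal distance between rack and well_left below 0.05 m or horizontal distance between rack and well_right below 0.05 m)).
It fails at once if the rack already in the dryer was shifted by more than 15 mm (distance of other_rack from where it was at the start of the episode above 0.015 m).
It fails at once if a bystander on the bench was shifted by more than 30 mm (distance of any of dishes_a, dishes_b, dish_c, wash_bottle, beaker, slide_box from where it was at the start of the episode above 0.03 m).
It also fails if it takes over 62 s, if anything falls off the work surface, if the arm or the gripper's body presses on something with over 40 N, if the wrist force passes 120 N, or if a joint passes its speed limit or range.

## Working session

There is one attempt and no reset: what is moved stays moved. The work goes in short steps, Python scripts to look and compute and a tool call to move; the robot and the scene stay as the last step left them, time stands still between calls to the robot, and variables do not carry over. Pictures are saved under pics/ and viewed, at most 10 in all, crops included, and the job is handed in when it is done.

Besides the shell and the picture viewer there is one more tool, called after ">>>" in YAML: its name, and indented under it one key for each argument. step_arm: Moves the arm, as the interface text tells. Its arguments: {"type":"object","properties":{"increments":{"type":"array"}},"required":["increments"]}

```bash
mkdir -p pics; cat > h.py <<'E'
import numpy as np, cv2
from cell import *
def pts(p):
    z=p["z_map"]; v,u=np.mgrid[:384,:512]; K=p["mtx"]
    c=np.stack([(u-K[0,2])/K[0,0]*z,(v-K[1,2])/K[1,1]*z,z],-1)
    w=(c-p["t"])@p["R"]; w[z==0]=np.nan
    return w
E
python3 - <<'E'
from h import *
s=get_state(); print(s["position"],s["orientation"],s["finger_gap"],s["time_s"])
ims=[]
for n in("scene","side"):
    p=snapshot(n); w=pts(p); np.savez(f"{n}.npz",**p)
    ims.append(p["color"].copy())
    print(n,"cam at",np.round(-p["R"].T@p["t"],3))
    for t in("rack","rack_grip","stand","dryer","lid","dishes_a","dish_c","wash_bottle","beaker","slide_box"):
        for r in masks_of(p,t)[:4]:
            q=w[r["mask"]]; q=q[~np.isnan(q[:,0])]
            if len(q): print(t,round(r["confidence"],2),r["rect"],np.round(np.median(q,0),3),np.round(np.percentile(q,2,0),3),np.round(np.percentile(q,98,0),3))
    cv2.imwrite(f"pics/{n}0.png",cv2.resize(p["color"][...,::-1],(800,600)))
E
```

```text
[ 0.1260999  -0.50916168  0.20997544] [ 9.92642492e-01  1.21079905e-01 -9.94448676e-05 -7.27540132e-04] 0.08554014993047236 0.0
scene cam at [1.043 0.396 1.201]
rack 0.97 [305.5, 215.9, 32.2, 32.8] [0.513 0.27  0.072] [0.431 0.221 0.002] [0.551 0.317 0.147]
rack 0.96 [254.3, 203.5, 29.9, 29.7] [0.554 0.09  0.028] [ 0.502  0.042 -0.001] [0.59  0.132 0.104]
rack 0.9 [306.6, 170.3, 26.4, 28.9] [0.318 0.168 0.026] [ 0.259  0.114 -0.003] [0.362 0.219 0.103]
rack 0.33 [168.3, 106.9, 18.0, 30.5] [ 0.457 -0.462  0.107] [ 0.394 -0.507 -0.   ] [ 0.582 -0.318  0.28 ]
rack_grip 0.88 [306.6, 217.3, 27.9, 28.8] [0.514 0.271 0.072] [0.462 0.228 0.044] [0.549 0.316 0.148]
rack_grip 0.86 [253.1, 200.0, 33.3, 35.5] [0.551 0.088 0.027] [ 0.484  0.028 -0.003] [0.59  0.133 0.103]
rack_grip 0.75 [306.7, 170.7, 28.0, 24.1] [0.32  0.168 0.026] [ 0.265  0.115 -0.001] [0.363 0.212 0.103]
rack_grip 0.2 [160.5, 121.4, 64.8, 65.9] [ 0.59  -0.216  0.227] [ 0.473 -0.462  0.028] [ 0.615 -0.079  0.29 ]
stand 0.82 [290.3, 209.0, 58.3, 59.4] [0.543 0.287 0.006] [ 0.417  0.189 -0.002] [0.597 0.357 0.127]
dryer 0.91 [15
[... 1946 characters left out ...]
4  0.218] [ 0.552 -0.368  0.146] [ 0.608 -0.082  0.286]
dishes_a 0.82 [215.1, 163.4, 25.4, 24.5] [ 0.758 -0.073  0.028] [ 0.724 -0.124 -0.003] [ 0.807 -0.039  0.034]
dish_c 0.88 [180.1, 235.4, 28.0, 23.5] [0.632 0.25  0.014] [ 0.592  0.2   -0.001] [0.673 0.287 0.02 ]
wash_bottle 0.7 [351.0, 110.4, 25.1, 41.2] [ 0.439 -0.467  0.105] [ 0.413 -0.735 -0.003] [ 0.547 -0.448  0.17 ]
beaker 0.85 [185.6, 167.9, 23.9, 37.5] [0.76  0.066 0.068] [0.731 0.021 0.004] [0.805 0.095 0.1  ]
slide_box 0.87 [326.5, 117.1, 25.9, 18.5] [ 0.588 -0.569  0.032] [ 0.553 -0.611  0.007] [ 0.645 -0.517  0.038]
slide_box 0.28 [297.5, 165.7, 17.8, 16.8] [ 0.491 -0.149  0.102] [ 0.483 -0.217  0.043] [ 0.518 -0.117  0.135]
```

```bash
python3 - <<'E'
from h import *
A=[]
for n in("scene","side"):
    p=dict(np.load(f"{n}.npz")); w=pts(p).reshape(-1,3); w=w[~np.isnan(w[:,0])]
    near=np.hypot(w[:,0]-.51,w[:,1]-.272)<.085
    g=w[near&(w[:,2]>.138)&(w[:,2]<.156)]; print(n,"grip top",len(g),g.mean(0).round(4),np.ptp(g,axis=0).round(3))
    b=w[near&(w[:,2]>.108)&(w[:,2]<.125)&(np.hypot(w[:,0]-.51,w[:,1]-.272)<.064)]
    print(" bar",len(b),b.mean(0).round(4),cv2.minAreaRect(b[:,:2].astype(np.float32)))
    tr=w[near&(w[:,2]>.055)&(w[:,2]<.085)]; print(" tray",len(tr),cv2.minAreaRect(tr[:,:2].astype(np.float32)))
    st=w[(np.hypot(w[:,0]-.51,w[:,1]-.272)<.14)&(w[:,2]>.009)&(w[:,2]<.0135)]; print(" standtray",cv2.minAreaRect(st[:,:2].astype(np.float32)))
    box=(w[:,0]>.33)&(w[:,0]<.68)&(w[:,1]>-.42)&(w[:,1]<-.02)
    r=w[box&(w[:,2]>.132)&(w[:,2]<.142)]; print(" rim",len(r),cv2.minAreaRect(r[:,:2].astype(np.float32)),np.median(r,0).round(3))
    l=w[box&(w[:,2]>.16)]; c=l.mean(0);nn=np.linalg.svd(l-c)[2][2]; print(" lid",len(l),c.round(3),nn.round(3),l[:,2].max())
    im=p["color"]; im=im[90:280,110:365] if n=="scene" else im[80:300,170:400]
    cv2.imwrite(f"pics/{n}1.png",cv2.resize(im[...,::-1],None,fx=2.7,fy=2.7,interpolation=cv2.INTER_CUBIC))
    # heightmap
    A.append(w)
w=np.vstack(A); H=np.zeros((380,400)); 
for x,y,z in w[np.argsort(w[:,2])]:
    i=int((.68-x)*1000); j=int((0.0-y)*1000)
    if 0<=i<380 and 0<=j<400: cv2.circle(H,(j,i),1,float(z),-1)
cv2.imwrite("pics/hm.png",cv2.applyColorMap((np.clip(H/.3,0,1)*255).astype(np.uint8),cv2.COLORMAP_JET))
E
```

```text
scene grip top 39 [0.5079 0.2731 0.1458] [0.018 0.029 0.014]
 bar 134 [0.5096 0.2742 0.1176] ((0.5162160396575928, 0.27038902044296265), (0.11822234094142914, 0.07169032096862793), 77.02945709228516)
 tray 380 ((0.5068502426147461, 0.2716721296310425), (0.07906332612037659, 0.08622995018959045), 74.2344970703125)
 standtray ((0.5264153480529785, 0.23745784163475037), (0.20736460387706757, 0.22901156544685364), 73.96125030517578)
 rim 1338 ((0.4906772971153259, -0.2140713632106781), (0.30361828207969666, 0.2068028450012207), 82.50397491455078) [ 0.44  -0.199  0.136]
 lid 585 [ 0.593 -0.213  0.238] [-0.975  0.128  0.183] 0.2940664086892991
side grip top 60 [0.502  0.2724 0.1455] [0.019 0.029 0.014]
 bar 231 [0.5062 0.272  0.1173] ((0.5247317552566528, 0.26631617546081543), (0.11887288093566895, 0.09638947248458862), 76.37460327148438)
 tray 686 ((0.5184345841407776, 0.2694840431213379), (0.10485295951366425, 0.11800813674926758), 73.68286895751953)
 standtray ((0.5311195254325867, 0.26414191722869873), (0.1516062319278717, 0.2326950579881668), 74.2562255859375)
 rim 1678 ((0.48414963483810425, -0.21523863077163696), (0.30807286500930786, 0.208942249417305), 81.62044525146484) [ 0.434 -0.2    0.136]
 lid 2362 [ 0.582 -0.219  0.226] [ 0.971 -0.131 -0.201] 0.2927081613467104
```

View pics/scene1.png

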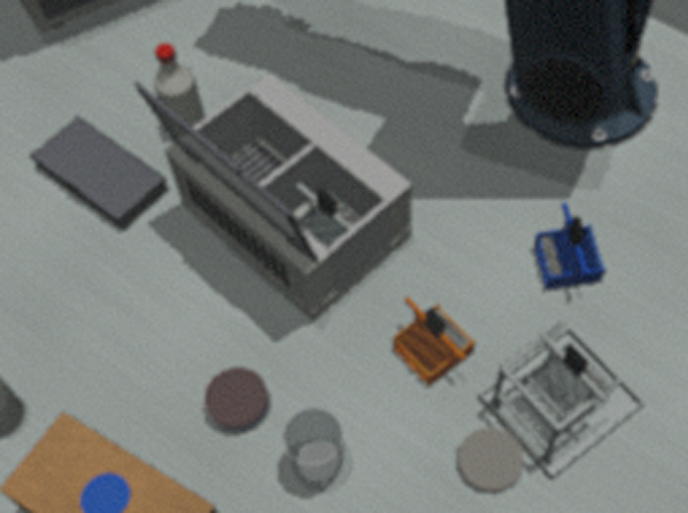

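View pics/hm.png

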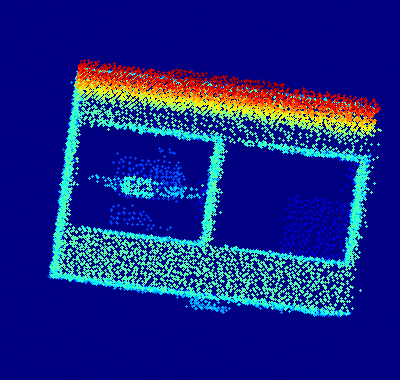

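The right (-y) well is the empty one: the scene crop shows its bare grille near (255,160), and the other rack is near (325,215). The wanted steel rack hangs near (565,375). Blue and orange are decoys.

>>> step_arm:
  increments: [0.74,-0.89,-0.15,0,0,0,0,0.74,-0.89,-0.15,0,0,0,0,0.74,-0.89,-0.15,0,0,0,0,0.74,-0.89,-0.15,0,0,0,0]

```text
time_s: 1.5
position: [0.2024, -0.3504, 0.2337]
orientation: [0.993, 0.122, 0.0, -0.0]
ft_force: [-0.3, -0.3, 0.0]
finger_gap: 0.0424
gripper_force: 0.0
```

>>> step_arm:
  increments: [0.74,-0.89,-0.15,0,0,0,0,0.74,-0.89,-0.15,0,0,0,0,0.74,-0.89,-0.15,0,0,0,0,0.74,-0.89,-0.15,0,0,0,0]

```text
time_s: 1.9
position: [0.2781, -0.1944, 0.2564]
orientation: [0.993, 0.122, 0.001, 0.0]
ft_force: [0.6, -0.1, 0.3]
finger_gap: 0.0428
gripper_force: 0.0
```

>>> step_arm:
  increments: [0.74,-0.89,-0.15,0,0,0,0,0.74,-0.89,-0.15,0,0,0,0,0.74,-0.89,-0.15,0,0,0,0,0.74,-0.89,-0.15,0,0,0,0]

```text
time_s: 2.3
position: [0.3542, -0.0379, 0.2788]
orientation: [0.992, 0.122, 0.001, -0.0]
ft_force: [0.6, -0.2, 0.2]
finger_gap: 0.0427
gripper_force: 0.0
```

>>> step_arm:
  increments: [0.74,-0.89,-0.15,0,0,0,0,0.74,-0.89,-0.15,0,0,0,0,0.74,-0.89,-0.15,0,0,0,0,0.74,-0.89,-0.15,0,0,0,0]

```text
time_s: 2.7
position: [0.4313, 0.1142, 0.3008]
orientation: [0.992, 0.127, 0.0, -0.003]
ft_force: [0.1, -0.7, 0.7]
finger_gap: 0.0429
gripper_force: 0.0
```

>>> step_arm:
  increments: [0.72,-0.9,0,0,0,-0.342,0,0.72,-0.9,0,0,0,-0.342,0,0.72,-0.9,0,0,0,-0.342,0,0.72,-0.9,0,0,0,-0.342,0,0.72,-0.9,0,0,0,-0.342,0,0.72,-0.9,0,0,0,-0.342,0,0.72,-0.9,0,0,0,-0.342,0,0.72,-0.9,0,0,0,-0.342,0]

```text
time_s: 3.5
position: [0.5014, 0.2681, 0.3011]
orientation: [0.788, 0.616, 0.001, -0.002]
ft_force: [1.0, 0.4, 0.5]
finger_gap: 0.0427
gripper_force: 0.0
```

```bash
cat >> h.py <<'E'
def prect(q): return [np.round(v,4) for v in cv2.minAreaRect(q[:,:2].astype(np.float32))]
def flat(p):
    w=pts(p).reshape(-1,3); return w[~np.isnan(w[:,0])]
E
python3 - <<'E'
from h import *
s=get_state(); print(s["position"],s["orientation"])
p=snapshot("wrist"); np.savez("w1.npz",**p); print("cam",-p["R"].T@p["t"],p["R"][2])
cv2.imwrite("pics/w1.png",p["color"][...,::-1])
w=flat(p); near=np.hypot(w[:,0]-.505,w[:,1]-.272)<.085
for a,b in((.138,.156),(.144,.154),(.108,.125),(.06,.09)):
    g=w[near&(w[:,2]>a)&(w[:,2]<b)]
    if len(g)>5: print(a,len(g),g.mean(0).round(4),prect(g))
E
```

```text
[0.50141585 0.2681253  0.30106275] [ 7.87848010e-01  6.15865947e-01  7.40238537e-04 -2.02508716e-03]
cam [0.51909565 0.334275   0.46520722] [-0.06735341 -0.2597633  -0.96332058]
0.138 292 [0.506  0.2706 0.1487] [array([0.5059, 0.2694]), array([0.0301, 0.0113]), np.float64(75.9558)]
0.144 282 [0.5059 0.2701 0.149 ] [array([0.5059, 0.2694]), array([0.03  , 0.0113]), np.float64(75.9615)]
0.108 974 [0.5145 0.2724 0.1194] [array([0.5307, 0.2625]), array([0.1198, 0.1067]), np.float64(74.9353)]
0.06 2382 [0.5042 0.2671 0.0727] [array([0.5058, 0.2693]), array([0.0797, 0.0835]), np.float64(74.5442)]
```

View pics/w1.png

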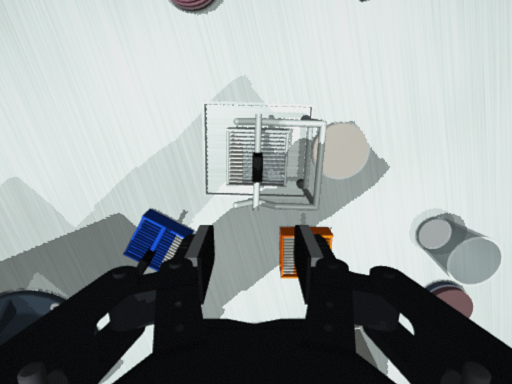

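>>> step_arm:
  increments: [0.016,0.027,0.3,0,0,0.005,0,0.016,0.027,0.5,0,0,0.005,0,0.016,0.027,0.7,0,0,0.005,0,0.016,0.027,0.85,0,0,0.005,0,0.016,0.027,0.85,0,0,0.005,0]

```text
time_s: 4.05
position: [0.5041, 0.2689, 0.1709]
orientation: [0.795, 0.607, -0.002, -0.002]
ft_force: [-0.5, 0.2, -0.4]
finger_gap: 0.0431
gripper_force: 0.0
```

```bash
python3 - <<'E'
from h import *
s=get_state(); print(s["position"],s["orientation"])
p=snapshot("wrist"); w=flat(p); cv2.imwrite("pics/w2.png",p["color"][...,::-1])
near=np.hypot(w[:,0]-.506,w[:,1]-.27)<.03
g=w[near&(w[:,2]>.142)&(w[:,2]<.156)]
print(len(g),prect(g),g.mean(0))
E
```

```text
[0.50413698 0.26889556 0.17091119] [ 0.79473386  0.60695086 -0.00169776 -0.00242155]
729 [array([0.5062, 0.2697]), array([0.03  , 0.0117]), np.float64(74.6366)] [0.50626094 0.27086555 0.14886642]
```

>>> step_arm:
  increments: [0.008,0.012,0.15,0,0,0,0,0.008,0.012,0.3,0,0,0,0,0.008,0.012,0.353,0,0,0,0,0.008,0.012,0.353,0,0,0,-1,0.008,0.012,0.353,0,0,0,-1,0.008,0.012,0.353,0,0,0,-1,0.008,0.012,0.353,0,0,0,-1,0.008,0.012,0.353,0,0,0,-1]

```text
time_s: 4.9
position: [0.5082, 0.2713, 0.1222]
orientation: [0.794, 0.608, 0.002, -0.002]
ft_force: [-2.3, 0.8, 6.7]
finger_gap: 0.0096
gripper_force: 60.2
```

>>> step_arm:
  increments: [0,0,-0.06,0,0,0,-1,0,0,-0.12,0,0,0,-1,0,0,-0.2,0,0,0,-1,0,0,-0.27,0,0,0,-1,0,0,-0.27,0,0,0,-1,0,0,-0.27,0,0,0,-1]

```text
time_s: 5.5
position: [0.508, 0.2707, 0.1616]
orientation: [0.794, 0.608, 0.001, -0.002]
ft_force: [0.0, -0.6, -4.4]
finger_gap: 0.0096
gripper_force: 58.7
```

```bash
python3 - <<'E'
from h import *
s=get_state(); print(s["position"],s["ft_force"],s["ft_torque"],s["gripper_force"])
p=snapshot("side"); w=flat(p); cv2.imwrite("pics/s2.png",cv2.resize(p["color"][170:300,150:300,::-1],None,fx=4,fy=4,interpolation=cv2.INTER_CUBIC))
E
```

```text
[0.50802093 0.27067311 0.16155156] [ 0.02973188 -0.55195158 -4.3717585 ] [-0.01926564 -0.00839909 -0.00265929] 58.73764561602002
```

View pics/s2.png

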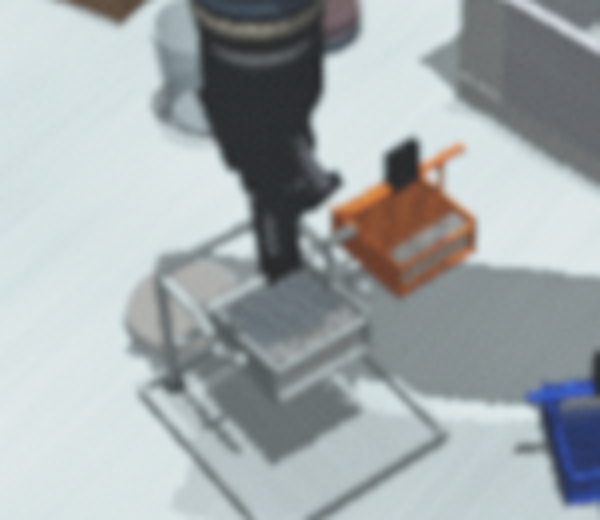

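The rack is off the hooks and hanging level in the gripper. I'll raise it, then turn it half round so the wrist camera looks ahead into the well.

>>> step_arm:
  increments: [0,0,-0.3,0,0,0,-1,0,0,-0.6,0,0,0,-1,0,0,-0.85,0,0,0,-1,0,0,-1,0,0,0,-1,0,0,-1,0,0,0,-1]

```text
time_s: 6.05
position: [0.509, 0.2705, 0.3138]
orientation: [0.794, 0.608, 0.003, -0.002]
ft_force: [-0.1, 0.2, -4.0]
finger_gap: 0.0095
gripper_force: 59.2
```

>>> step_arm:
  increments: [0,0,0,0,0,0.04,-1,0,0,0,0,0,0.08,-1,0,0,0,0,0,0.12,-1,0,0,0,0,0,0.16,-1,0,0,0,0,0,0.2,-1,0,0,0,0,0,0.24,-1,0,0,0,0,0,0.28,-1,0,0,0,0,0,0.32,-1]

```text
time_s: 6.85
position: [0.5247, 0.2272, 0.3086]
orientation: [0.981, 0.191, -0.006, -0.022]
ft_force: [1.1, -0.6, -3.6]
finger_gap: 0.0096
gripper_force: 59.2
```

>>> step_arm:
  increments: [0,0,0,0,0,0.04,-1,0,0,0,0,0,0.08,-1,0,0,0,0,0,0.12,-1,0,0,0,0,0,0.16,-1,0,0,0,0,0,0.2,-1,0,0,0,0,0,0.24,-1,0,0,0,0,0,0.28,-1,0,0,0,0,0,0.32,-1]

```text
time_s: 7.65
position: [0.531, 0.0749, 0.3098]
orientation: [0.993, -0.001, -0.033, -0.111]
ft_force: [0.8, 0.4, -3.3]
finger_gap: 0.0098
gripper_force: 59.2
```

>>> step_arm:
  increments: [0,0,0,0,0,0.04,-1,0,0,0,0,0,0.08,-1,0,0,0,0,0,0.12,-1,0,0,0,0,0,0.16,-1,0,0,0,0,0,0.2,-1,0,0,0,0,0,0.24,-1,0,0,0,0,0,0.28,-1,0,0,0,0,0,0.318,-1]

```text
time_s: 8.45
position: [0.4801, -0.0656, 0.312]
orientation: [0.956, -0.202, -0.083, -0.195]
ft_force: [-0.5, -0.3, -3.6]
finger_gap: 0.0092
gripper_force: 59.3
```

```bash
python3 - <<'E'
from h import *
from scipy.spatial.transform import Rotation as R
s=get_state(); print(np.round(s["joint_positions"],3),s["position"],s["orientation"])
print(R.from_quat(s["orientation"]).as_matrix().round(3))
E
```

```text
[-0.374  0.32   0.273  1.764  0.357  3.141] [ 0.48014219 -0.06559538  0.31197746] [ 0.95611927 -0.20213437 -0.08313002 -0.19510774]
[[ 0.904 -0.419 -0.08 ]
 [-0.354 -0.842  0.407]
 [-0.238 -0.339 -0.91 ]]
```

The wrist joint ran into its limit and the tool is tilted about 24°. I'll turn back a little before levelling.

>>> step_arm:
  increments: [0,0,0,0,0,-0.04,-1]

```text
time_s: 8.55
position: [0.4795, -0.0667, 0.3118]
orientation: [0.967, -0.142, -0.071, -0.2]
ft_force: [0.4, 0.0, -2.7]
finger_gap: 0.0095
gripper_force: 59.3
```

```bash
cat >> h.py <<'E'
from scipy.spatial.transform import Rotation as Rot
def togo(pos,yaw):
    s=get_state(); r=Rot.from_quat(s["orientation"]); t=Rot.from_euler('z',yaw,degrees=True)*Rot.from_euler('x',180,degrees=True)
    d=r.inv().apply(np.array(pos)-s["position"])/.15; rv=(r.inv()*t).as_rotvec()/np.pi
    print("j",np.round(s["joint_positions"],3),"pos",s["position"].round(4) if hasattr(s["position"],"round") else s["position"],"tilt",np.degrees(np.arccos(-r.as_matrix()[2,2])).round(2),"yaw",np.degrees(np.arctan2(r.as_matrix()[1,0],r.as_matrix()[0,0])).round(2),"t",s["time_s"]); print("shift",d.round(3),"turn",rv.round(4))
E
python3 -c "
from h import *
togo([.48,-.066,.312],0)"
```

```text
j [-0.376  0.32   0.273  1.765  0.356  3.014] pos [ 0.4795 -0.0667  0.3118] tilt 24.47 yaw -14.58 t 8.55
shift [ 0.002 -0.006  0.001] turn [-0.1286  0.0456 -0.0917]
```

>>> step_arm:
  increments: [0,0,0,-0.032,0.011,-0.023,-1,0,0,0,-0.064,0.023,-0.046,-1,0,0,0,-0.096,0.034,-0.069,-1,0,0,0,-0.1286,0.0456,-0.0917,-1,0,0,0,-0.1286,0.0456,-0.0917,-1,0,0,0,-0.1286,0.0456,-0.0917,-1]

```text
time_s: 9.15
position: [0.48, -0.0641, 0.3131]
orientation: [1.0, 0.002, 0.001, -0.001]
ft_force: [0.8, -0.5, -2.7]
finger_gap: 0.0096
gripper_force: 59.2
```

```bash
python3 -c "
from h import *
togo([.48,-.066,.312],82)"
```

```text
j [-1.340e-01  1.530e-01  1.360e-01  1.553e+00  2.000e-03  3.004e+00] pos [ 0.48   -0.0641  0.3131] tilt 0.12 yaw 0.19 t 9.15
shift [-0.     0.013  0.007] turn [-0.     -0.0007 -0.4545]
```

```bash
python3 - <<'E'
from h import *
p=snapshot("wrist"); np.savez("w3.npz",**p); cv2.imwrite("pics/w3.png",p["color"][...,::-1])
w=flat(p)
box=(w[:,0]>.33)&(w[:,0]<.68)&(w[:,1]>-.42)&(w[:,1]<-.1)
r=w[box&(w[:,2]>.134)&(w[:,2]<.141)]; print(len(r),prect(r))
w=np.vstack([w]); H=np.zeros((380,500))
for x,y,z in w[np.argsort(w[:,2])]:
    i=int((.68-x)*1000); j=int((0.1-y)*1000)
    if 0<=i<380 and 0<=j<500: cv2.circle(H,(j,i),1,float(z),-1)
np.save("H.npy",H)
c=cv2.applyColorMap((np.clip(H/.3,0,1)*255).astype(np.uint8),cv2.COLORMAP_JET)
q=np.zeros((384,1012-212,3),np.uint8); q[:,:400]=cv2.resize(p["color"][...,::-1],(400,384)); q[:380,400:]=c[:,100:]
cv2.imwrite("pics/w3b.png",q)
E
```

```text
13084 [array([ 0.4751, -0.2265]), array([0.279 , 0.1808]), np.float64(82.3807)]
```

View pics/w3b.png

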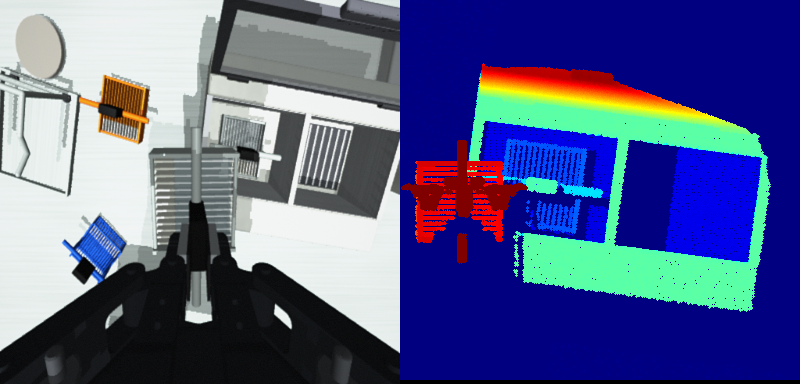

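The wrist picture shows the held rack upright at left-centre, the other rack in the left well (245,150), and the bare grille of the right well (330,155).

```bash
python3 - <<'E'
from h import *
p=dict(np.load("w3.npz")); w=flat(p)
box=(w[:,0]>.33)&(w[:,0]<.68)&(w[:,1]>-.42)&(w[:,1]<-.1)
r=w[box&(w[:,2]>.134)&(w[:,2]<.1415)][:,:2]
best=None
for yaw in np.arange(-10,-5,.1):
    a=np.radians(yaw); ex=np.array([np.cos(a),np.sin(a)]); ey=np.array([-ex[1],ex[0]])
    c0=np.array([.482,-.290]); u=(r-c0)@ex; v=(r-c0)@ey
    X1=np.percentile(u[(u>20e-3)&(abs(v)<.06)],.3); X0=np.percentile(u[(u<-20e-3)&(abs(v)<.06)],99.7)
    Y1=np.percentile(v[(v>20e-3)&(abs(u)<.045)],.3); Y0=np.percentile(v[(v<-20e-3)&(abs(u)<.045)],99.7)
    A=(X1-X0)*(Y1-Y0)
    if best is None or A>best[0]: best=(A,yaw,X1-X0,Y1-Y0,c0+ex*(X0+X1)/2+ey*(Y0+Y1)/2)
print(best)
f=w[box&(w[:,2]<.045)&(w[:,2]>.015)&(abs(w[:,0]-.48)<.03)&(w[:,1]<-.27)];print("floor",np.median(f[:,2]))
rk=w[(w[:,0]>.4)&(w[:,0]<.57)&(abs(w[:,1]+.064)<.08)&(w[:,2]>.2)]
t=rk[(rk[:,2]<.285)]; print("tray",prect(t),np.percentile(t[:,2],[2,50,98]))
sl=t[(t[:,2]>.258)];A=np.c_[sl[:,:2]-sl[:,:2].mean(0),np.ones(len(sl))];print("plane",np.linalg.lstsq(A,sl[:,2],rcond=None)[0])
b=rk[(rk[:,2]>.29)&(rk[:,2]<.325)&(rk[:,0]>.49)]; print("bar",len(b),np.median(b,0),prect(b))
b=b[abs(b[:,1]+.064)<.01]; print(np.polyfit(b[:,0],b[:,2],1),np.polyfit(b[:,0],b[:,1],1))
E
```

```text
(np.float64(0.014770112225980266), np.float64(-7.700000000000008), np.float64(0.10855718452608959), np.float64(0.13605835754178536), array([ 0.47864834, -0.28871386]))
floor 0.03181183817967402
tray [array([ 0.4781, -0.0592]), array([0.0858, 0.0796]), np.float64(89.971)] [0.2419021  0.26329183 0.27354603]
plane [0.02511943 0.04550547 0.26519518]
bar 1190 [ 0.51290069 -0.06232471  0.30933006] [array([ 0.5151, -0.0632]), array([0.0123, 0.0466]), np.float64(88.8797)]
[-0.118482    0.37094396] [ 0.00930579 -0.06702937]
```

>>> step_arm:
  increments: [0,0,0,0,0,-0.03,-1,0,0,0,0,0,-0.07,-1,0,0,0,0,0,-0.11,-1,0,0,0,0,0,-0.15,-1,0,0,0,0,0,-0.19,-1,0,0,0,0,0,-0.22,-1,0,0,0,0,0,-0.24,-1,0,0,0,0,0,-0.24,-1]

```text
time_s: 10.0
position: [0.4809, -0.0658, 0.3131]
orientation: [0.93, 0.369, 0.001, -0.0]
ft_force: [-0.3, -0.5, -2.0]
finger_gap: 0.0096
gripper_force: 59.2
```

>>> step_arm:
  increments: [0,0,0,0,0,-0.03,-1,0,0,0,0,0,-0.07,-1,0,0,0,0,0,-0.11,-1,0,0,0,0,0,-0.15,-1,0,0,0,0,0,-0.18,-1,0,0,0,0,0,-0.205,-1,0,0,0,0,0,-0.216,-1,0,0,0,0,0,-0.216,-1]

```text
time_s: 10.8
position: [0.4809, -0.0655, 0.3135]
orientation: [0.754, 0.657, 0.001, 0.001]
ft_force: [0.7, 0.2, -3.9]
finger_gap: 0.0096
gripper_force: 59.2
```

```bash
python3 -c "
from h import *
togo([.481,-.288,.313],82.3)"
```

```text
j [-1.360e-01  1.540e-01  1.390e-01  1.554e+00  1.000e-03  1.573e+00] pos [ 0.4809 -0.0655  0.3135] tilt 0.14 yaw 82.08 t 10.8
shift [-1.469  0.205  0.003] turn [ 0.0007 -0.0002 -0.0012]
```

>>> step_arm:
  increments: [-0.2,0.03,0,0,0,0,-1,-0.45,0.06,0,0,0,0,-1,-0.7,0.1,0,0,0,0,-1,-0.9,0.125,0,0,0,0,-1,-1,0.14,0,0,0,0,-1,-1,0.14,0,0,0,0,-1]

```text
time_s: 11.4
position: [0.4813, -0.2184, 0.3135]
orientation: [0.755, 0.656, 0.001, 0.001]
ft_force: [0.1, 0.5, -3.6]
finger_gap: 0.0094
gripper_force: 59.2
```

>>> step_arm:
  increments: [-0.15,0.02,0,0,0,0,-1,-0.3,0.04,0,0,0,0,-1,-0.42,0.06,0,0,0,0,-1,-0.469,0.065,0,0,0,0,-1,-0.469,0.065,0,0,0,0,-1,-0.469,0.065,0,0,0,0,-1]

```text
time_s: 12.0
position: [0.4816, -0.2868, 0.3144]
orientation: [0.753, 0.658, 0.001, 0.001]
ft_force: [0.3, 0.5, -3.4]
finger_gap: 0.0099
gripper_force: 59.2
```

```bash
python3 - <<'E'
from h import *
togo([.481,-.288,.313],82.3)
p=snapshot("wrist"); np.savez("w4.npz",**p); w=flat(p)
# held rack in dryer axes about well centre
a=np.radians(-7.7); ex=np.array([np.cos(a),np.sin(a)]); ey=np.array([-ex[1],ex[0]]); c=np.array([.4786,-.2887])
d=np.c_[(w[:,:2]-c)@ex,(w[:,:2]-c)@ey,w[:,2]]
n=(abs(d[:,0])<.08)&(abs(d[:,1])<.09)
t=d[n&(d[:,2]>.236)&(d[:,2]<.276)]; print("tray",len(t),np.percentile(t,[1,99],axis=0).round(4),prect(t))
b=d[n&(d[:,2]>.29)&(d[:,2]<.318)&(d[:,1]>.02)]; print("bar",len(b),np.percentile(b,[2,50,98],axis=0).round(4))
r=d[(d[:,2]>.134)&(d[:,2]<.1415)]
print("rim u",r[(r[:,0]>.02)&(abs(r[:,1])<.06)][:,0].min() if len(r) else 0, "v",np.percentile(r[(r[:,1]>.02)&(abs(r[:,0])<.045)][:,1],.5))
q=p["color"][...,::-1]; s=snapshot("scene")["color"][100:230,130:300,::-1]
o=np.zeros((384,800,3),np.uint8); o[:300,:400]=cv2.resize(q,(400,300)); o[:306,400:]=cv2.resize(s,(400,306)); cv2.imwrite("pics/w4.png",o)
E
```

```text
j [-0.538  0.29   0.321  1.598  0.002  1.168] pos [ 0.4816 -0.2868  0.3144] tilt 0.21 yaw 82.25 t 12.0
shift [-0.009 -0.003  0.009] turn [ 0.0011 -0.0001 -0.0003]
tray 8206 [[-0.0422 -0.0372  0.2422]
 [ 0.0406  0.0393  0.275 ]] [array([-0.0012, -0.0002]), array([0.0798, 0.0857]), np.float64(89.7241)]
bar 884 [[-0.0018  0.021   0.3074]
 [ 0.0019  0.0411  0.3103]
 [ 0.0055  0.0597  0.312 ]]
rim u 0.05419576984242727 v 0.06806970722839684
```

View pics/w4.png

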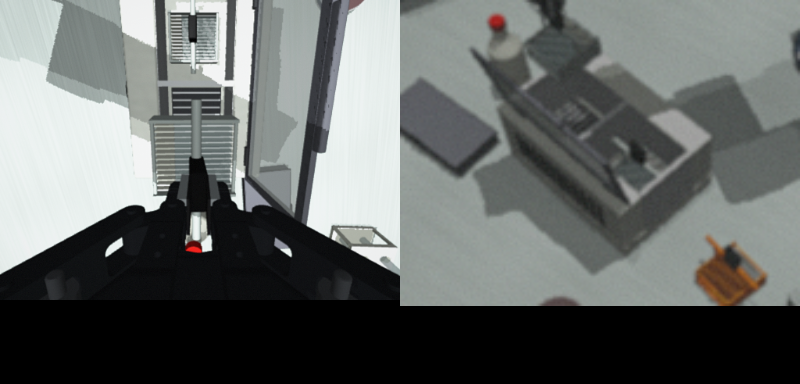

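The tray is centred over the right well to about 1 mm, so I'm lowering it.

>>> step_arm:
  increments: [0,0,0.12,0,0,0,-1,0,0,0.25,0,0,0,-1,0,0,0.38,0,0,0,-1,0,0,0.5,0,0,0,-1,0,0,0.62,0,0,0,-1,0,0,0.75,0,0,0,-1,0,0,0.85,0,0,0,-1,0,0,0.85,0,0,0,-1]

```text
time_s: 12.9
position: [0.4811, -0.2862, 0.1852]
orientation: [0.753, 0.658, 0.001, -0.0]
ft_force: [-0.5, -0.4, -2.8]
finger_gap: 0.0098
gripper_force: 59.2
```

>>> step_arm:
  increments: [0,0,0.08,0,0,0,-1,0,0,0.16,0,0,0,-1,0,0,0.24,0,0,0,-1,0,0,0.32,0,0,0,-1,0,0,0.4,0,0,0,-1,0,0,0.45,0,0,0,-1,0,0,0.45,0,0,0,-1]

```text
time_s: 13.6
position: [0.4817, -0.2873, 0.118]
orientation: [0.753, 0.658, 0.001, 0.001]
ft_force: [-0.3, -0.2, -3.9]
finger_gap: 0.0092
gripper_force: 59.2
```

Slow final descent, in 2 mm steps.

>>> step_arm:
  increments: [0,0,0.015,0,0,0,-1,0,0,0.03,0,0,0,-1,0,0,0.045,0,0,0,-1,0,0,0.06,0,0,0,-1,0,0,0.06,0,0,0,-1]

```text
time_s: 14.1
position: [0.4823, -0.2876, 0.1102]
orientation: [0.753, 0.658, 0.001, 0.001]
ft_force: [0.5, -0.0, -4.3]
finger_gap: 0.0096
gripper_force: 59.2
```

>>> step_arm:
  increments: [0,0,0.007,0,0,0,-1,0,0,0.014,0,0,0,-1,0,0,0.014,0,0,0,-1]

```text
time_s: 14.4
position: [0.4823, -0.2881, 0.1097]
orientation: [0.753, 0.658, 0.001, 0.002]
ft_force: [-4.8, -0.0, 8.9]
finger_gap: 0.0093
gripper_force: 60.9
```

>>> step_arm:
  increments: [0,0,0,0,0,0,-0.6,0,0,0,0,0,0,-0.4,0,0,0,0,0,0,-0.3,0,0,0,0,0,0,-0.3,0,0,0,0,0,0,-0.3]

```text
time_s: 14.9
position: [0.4825, -0.2876, 0.1083]
orientation: [0.753, 0.658, 0.001, 0.002]
ft_force: [0.1, -0.1, 1.2]
finger_gap: 0.0299
gripper_force: 0.0
```

>>> step_arm:
  increments: [0,0,-0.1,0,0,0,-0.3,0,0,-0.2,0,0,0,-0.3,0,0,-0.4,0,0,0,-0.3,0,0,-0.6,0,0,0,-0.3,0,0,-0.8,0,0,0,-0.3,0,0,-1,0,0,0,-0.3,0,0,-1,0,0,0,-0.3]

```text
time_s: 15.6
position: [0.4833, -0.2884, 0.2623]
orientation: [0.753, 0.658, 0.002, 0.005]
ft_force: [1.3, 1.0, -0.6]
finger_gap: 0.03
gripper_force: 0.0
```

```bash
python3 - <<'E'
from h import *
togo([.481,-.288,.313],82.3)
p=snapshot("wrist"); w=flat(p)
a=np.radians(-7.7); ex=np.array([np.cos(a),np.sin(a)]); ey=np.array([-ex[1],ex[0]]); c=np.array([.4786,-.2887])
d=np.c_[(w[:,:2]-c)@ex,(w[:,:2]-c)@ey,w[:,2]]
n=(abs(d[:,0])<.054)&(abs(d[:,1])<.067)
g=d[n&(d[:,2]>.118)&(d[:,2]<.15)&(abs(d[:,1])<.03)]; print("grip",len(g),np.percentile(g,[2,50,98],axis=0).round(4) if len(g) else 0)
b=d[n&(d[:,2]>.09)&(d[:,2]<.11)&(abs(d[:,0])<.01)]; print("bar",np.percentile(b,[2,50,98],axis=0).round(4))
t=d[n&(d[:,2]>.05)&(d[:,2]<.072)]; print("tray",prect(t)); A=np.c_[t[:,:2],np.ones(len(t))]; print(np.linalg.lstsq(A,t[:,2],rcond=None)[0])
# lid pose from scene
s=snapshot("scene"); l=flat(s); l=np.c_[(l[:,:2]-c)@ex,(l[:,:2]-c)@ey,l[:,2]]
l=l[(l[:,0]>.06)&(l[:,0]<.16)&(abs(l[:,1]-.07)<.16)&(l[:,2]>.16)]; print("lid",np.polyfit(l[:,2],l[:,0],1),l[:,2].max(),np.percentile(l[:,1],[1,99]))
cv2.imwrite("pics/w5.png",p["color"][...,::-1])
E
```

```text
j [-5.390e-01  2.860e-01  1.830e-01  1.458e+00  1.000e-03  1.167e+00] pos [ 0.4833 -0.2884  0.2623] tilt 0.58 yaw 82.26 t 15.6
shift [-0.001 -0.012 -0.338] turn [ 0.0031  0.0009 -0.0002]
grip 339 [[-0.0069 -0.0152  0.1205]
 [-0.0015  0.0006  0.1345]
 [ 0.0038  0.0137  0.1361]]
bar [[-0.0052 -0.0599  0.1009]
 [-0.0016  0.0209  0.1041]
 [ 0.0023  0.057   0.1064]]
tray [array([-0.0014, -0.0012]), array([0.0789, 0.0839]), np.float64(89.7919)]
[0.0004338  0.00353624 0.05951314]
lid [-0.07445777  0.11851958] 0.7318173430404669 [-0.07004767  0.22471176]
```

View pics/w5.png

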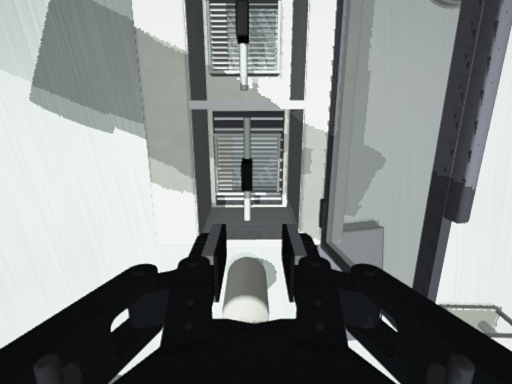

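The rack stands level in the right well: grip block at (247,175), crossbar inside the well, about 2 mm off centre. Next I shut the fingers and go up, over and behind the lid.

>>> step_arm:
  increments: [0,0,-0.3,0.003,0.001,0,-1,0,0,-0.6,0.003,0.001,0,-1,0,0,-0.92,0.003,0.001,0,-1,0,0,-0.92,0.003,0.001,0,-1,0,0,-0.92,0.003,0.001,0,-1]

```text
time_s: 16.2
position: [0.4818, -0.2877, 0.396]
orientation: [0.753, 0.658, -0.001, -0.003]
ft_force: [-0.5, -0.6, -1.2]
finger_gap: -0.0003
gripper_force: 0.0
```

>>> step_arm:
  increments: [0.25,0.3,0,0,0,0,-1,0.5,0.6,0,0,0,0,-1,0.5,0.9,0,0,0,0,-1,0.5,1,0,0,0,0,-1,0.5,1,0,0,0,0,-1]

```text
time_s: 16.7
position: [0.6445, -0.233, 0.3881]
orientation: [0.753, 0.659, -0.003, -0.007]
ft_force: [0.6, 0.2, -0.9]
finger_gap: 0.0
gripper_force: 0.0
```

```bash
cat >> h.py <<'E'
def duv():
    s=get_state(); a=np.radians(-7.7); ex=np.array([np.cos(a),np.sin(a)]); ey=np.array([-ex[1],ex[0]]); d=np.array(s["position"])[:2]-[.4786,-.2887]
    print("u,v,z",(d@ex).round(4),(d@ey).round(4),round(s["position"][2],4),"F",np.round(s["ft_force"],1))
E
python3 - <<'E'
from h import *
togo([.652,-.2345,.4],82.3); duv()
for n in("side","wrist"):
    p=snapshot(n); w=flat(p); a=np.radians(-7.7); ex=np.array([np.cos(a),np.sin(a)]); ey=np.array([-ex[1],ex[0]])
    l=np.c_[(w[:,:2]-[.4786,-.2887])@ex,(w[:,:2]-[.4786,-.2887])@ey,w[:,2]]
    l=l[(l[:,0]>.065)&(l[:,0]<.14)&(abs(l[:,1]-.07)<.14)&(l[:,2]>.17)&(l[:,2]<.30)]
    f=np.polyfit(l[:,2],l[:,0],1); print(n,len(l),"slope",f,"u at z=.141",np.polyval(f,.141),"u at .28",np.polyval(f,.28),"max",l.max(0))
E
```

```text
j [-3.480e-01  6.700e-01  1.166e+00  2.081e+00  2.000e-03  1.356e+00] pos [ 0.6445 -0.233   0.3881] tilt 0.83 yaw 82.38 t 16.7
shift [-0.003  0.05  -0.08 ] turn [-0.0043 -0.0016  0.0004]
u,v,z 0.157 0.0775 0.3881 F [ 0.6  0.2 -0.9]
side 1693 slope [0.20572846 0.04663808] u at z=.141 0.07564579375348028 u at .28 0.1042420498626582 max [0.11454608 0.20987164 0.29375337]
wrist 2070 slope [0.24746335 0.03949317] u at z=.141 0.07438550626331665 u at .28 0.10878291133605633 max [0.11581858 0.20998952 0.29327193]
```

>>> step_arm:
  increments: [0,0.05,0.2,-0.004,-0.002,0,-1,0,0.05,0.45,-0.004,-0.002,0,-1,0,0.05,0.7,-0.004,-0.002,0,-1,0,0.05,0.887,-0.004,-0.002,0,-1,0,0.05,0.887,-0.004,-0.002,0,-1]

```text
time_s: 17.3
position: [0.6423, -0.233, 0.2592]
orientation: [0.754, 0.657, -0.001, 0.001]
ft_force: [-0.4, 0.7, 0.1]
finger_gap: -0.0002
gripper_force: 0.0
```

>>> step_arm:
  increments: [0,-0.1,0,0,0,0,-1,0,-0.2,0,0,0,0,-1,0,-0.3,0,0,0,0,-1,0,-0.38,0,0,0,0,-1,0,-0.46,0,0,0,0,-1,0,-0.54,0,0,0,0,-1,0,-0.54,0,0,0,0,-1]

```text
time_s: 18.0
position: [0.5651, -0.2231, 0.2657]
orientation: [0.754, 0.657, 0.002, 0.006]
ft_force: [-3.9, 0.9, 15.7]
finger_gap: 0.0001
gripper_force: 7.9
```

```bash
python3 - <<'E'
from h import *
togo([.652,-.2345,.4],82.3); duv()
p=snapshot("side"); w=flat(p); a=np.radians(-7.7); ex=np.array([np.cos(a),np.sin(a)]); ey=np.array([-ex[1],ex[0]])
l=np.c_[(w[:,:2]-[.4786,-.2887])@ex,(w[:,:2]-[.4786,-.2887])@ey,w[:,2]]
l=l[(l[:,0]>.03)&(l[:,0]<.14)&(abs(l[:,1]+.01)<.06)&(l[:,2]>.16)&(l[:,2]<.30)]
f=np.polyfit(l[:,2],l[:,0],1); print(len(l),"slope",f)
E
```

```text
j [-0.375  0.366  0.31   1.502 -0.002  1.332] pos [ 0.5651 -0.2231  0.2657] tilt 0.68 yaw 82.21 t 18.0
shift [-0.001  0.594 -0.889] turn [ 0.0035  0.0015 -0.0005]
u,v,z 0.0769 0.0766 0.2657 F [-3.9  0.9 15.7]
641 slope [-0.10017509  0.08955334]
```

>>> step_arm:
  increments: [0,0,-0.06,0.003,0.001,0,-1,0,0,-0.06,0.003,0.001,0,-1]

```text
time_s: 18.25
position: [0.5666, -0.2232, 0.2731]
orientation: [0.753, 0.658, -0.0, 0.0]
ft_force: [0.7, -0.6, -0.0]
finger_gap: -0.0001
gripper_force: 0.0
```

```bash
python3 - <<'E'
from h import *
togo([.652,-.2345,.4],82.3); duv()
p=snapshot("side"); w=flat(p); a=np.radians(-7.7); ex=np.array([np.cos(a),np.sin(a)]); ey=np.array([-ex[1],ex[0]])
l=np.c_[(w[:,:2]-[.4786,-.2887])@ex,(w[:,:2]-[.4786,-.2887])@ey,w[:,2]]
l=l[(l[:,0]>.03)&(l[:,0]<.14)&(abs(l[:,1]+.01)<.06)&(l[:,2]>.16)&(l[:,2]<.30)]
f=np.polyfit(l[:,2],l[:,0],1); print(len(l),"slope",f)
q=snapshot("wrist")["color"][...,::-1]
o=np.zeros((384,800,3),np.uint8); o[:300,:400]=cv2.resize(q,(400,300)); o[:,400:]=cv2.resize(p["color"][70:235,235:410,::-1],(400,384)); cv2.imwrite("pics/w6.png",o)
E
```

```text
j [-3.750e-01  3.800e-01  3.490e-01  1.540e+00 -1.000e-03  1.332e+00] pos [ 0.5666 -0.2232  0.2731] tilt 0.05 yaw 82.23 t 18.25
shift [ 0.002  0.574 -0.846] turn [-0.      0.0003 -0.0004]
u,v,z 0.0784 0.0767 0.2731 F [ 0.7 -0.6 -0. ]
641 slope [-0.09647603  0.08886262]
```

View pics/w6.png

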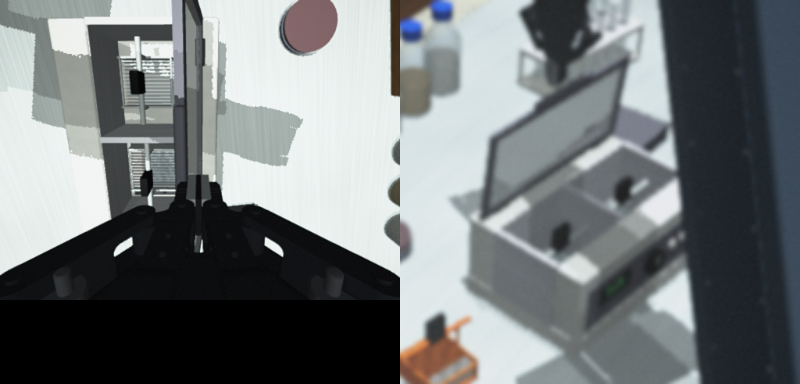

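The lid is now about 5° past upright, toward shutting, and the contact force is back to zero. I'll follow its arc downward with the fingertips.

>>> step_arm:
  increments: [0,-0.06,0,0,0,0,-1,0,-0.12,0.01,0,0,0,-1,0,-0.18,0.025,0,0,0,-1,0,-0.236,0.04,0,0,0,-1,0,-0.29,0.065,0,0,0,-1,0,-0.343,0.09,0,0,0,-1,0,-0.343,0.09,0,0,0,-1]

```text
time_s: 19.05
position: [0.5139, -0.2156, 0.2575]
orientation: [0.753, 0.658, -0.001, -0.001]
ft_force: [-0.0, 0.2, 0.8]
finger_gap: 0.0
gripper_force: 0.0
```

```bash
cat >> h.py <<'E'
def lid():
    p=snapshot("side"); w=flat(p); a=np.radians(-7.7); ex=np.array([np.cos(a),np.sin(a)]); ey=np.array([-ex[1],ex[0]])
    l=np.c_[(w[:,:2]-[.4786,-.2887])@ex,(w[:,:2]-[.4786,-.2887])@ey,w[:,2]]
    l=l[(l[:,0]>-.09)&(l[:,0]<.14)&(abs(l[:,1]+.01)<.055)&(l[:,2]>.15)&(l[:,2]<.30)]
    print("lid pts",len(l),"angles deg",np.percentile(np.degrees(np.arctan2(l[:,2]-.141,.08-l[:,0])),[5,25,50,75,95]).round(1) if len(l) else 0)
    return p
E
python3 -c "
from h import *
togo([.652,-.2345,.4],82.3); duv(); lid()"
```

```text
j [-3.97e-01  2.88e-01  1.74e-01  1.46e+00 -1.00e-03  1.31e+00] pos [ 0.5139 -0.2156  0.2575] tilt 0.2 yaw 82.24 t 19.05
shift [-0.     0.926 -0.954] turn [-0.0011  0.     -0.0004]
u,v,z 0.0252 0.0771 0.2575 F [-0.   0.2  0.8]
lid pts 305 angles deg [51.4 59.  60.9 61.8 63.6]
```

>>> step_arm:
  increments: [0,-0.093,0.057,0,0,0,-1,0,-0.178,0.127,0,0,0,-1,0,-0.261,0.22,0,0,0,-1,0,-0.325,0.31,0,0,0,-1,0,-0.381,0.42,0,0,0,-1,0,-0.415,0.523,0,0,0,-1,0,-0.415,0.523,0,0,0,-1]

```text
time_s: 19.8
position: [0.4521, -0.207, 0.1778]
orientation: [0.753, 0.658, -0.002, -0.002]
ft_force: [0.5, 0.1, 0.1]
finger_gap: -0.0002
gripper_force: 0.0
```

```bash
python3 -c "
from h import *
togo([.652,-.2345,.4],82.3); duv(); lid()"
```

```text
j [-4.290e-01  2.090e-01 -1.370e-01  1.230e+00 -1.000e-03  1.277e+00] pos [ 0.4521 -0.207   0.1778] tilt 0.33 yaw 82.25 t 19.8
shift [-1.000e-03  1.337e+00 -1.489e+00] turn [-0.0018 -0.0002 -0.0003]
u,v,z -0.0372 0.0774 0.1778 F [0.5 0.1 0.1]
lid pts 250 angles deg [22.1 23.3 24.  24.8 28.5]
```

>>> step_arm:
  increments: [0,-0.015,0.06,0,0,0,-1,0,-0.03,0.12,0,0,0,-1,0,-0.03,0.18,0,0,0,-1,0,-0.03,0.18,0,0,0,-1]

```text
time_s: 20.25
position: [0.4485, -0.2066, 0.1511]
orientation: [0.753, 0.658, -0.001, -0.002]
ft_force: [-0.1, 0.4, -0.0]
finger_gap: -0.0001
gripper_force: 0.0
```

>>> step_arm:
  increments: [0,0,0.015,0,0,0,-1,0,0,0.03,0,0,0,-1,0,0,0.03,0,0,0,-1]

```text
time_s: 20.55
position: [0.4491, -0.2069, 0.1478]
orientation: [0.753, 0.658, -0.001, -0.001]
ft_force: [0.7, 0.6, -0.6]
finger_gap: -0.0001
gripper_force: 0.0
```

>>> step_arm:
  increments: [0,0,0.015,0,0,0,-1,0,0,0.03,0,0,0,-1,0,0,0.03,0,0,0,-1]

```text
time_s: 20.85
position: [0.4489, -0.2069, 0.1431]
orientation: [0.753, 0.658, -0.001, -0.001]
ft_force: [0.7, 0.7, 0.2]
finger_gap: -0.0003
gripper_force: 0.0
```

```bash
python3 -c "
from h import *
duv()
p=snapshot('wrist'); w=flat(p); a=np.radians(-7.7); ex=np.array([np.cos(a),np.sin(a)]); ey=np.array([-ex[1],ex[0]])
l=np.c_[(w[:,:2]-[.4786,-.2887])@ex,(w[:,:2]-[.4786,-.2887])@ey,w[:,2]]
for u in (-.06,-.04,0,.04,.07):
    k=l[(abs(l[:,0]-u)<.008)&(l[:,1]>.12)&(l[:,1]<.222)&(l[:,2]>.12)]; print(u,len(k),np.percentile(k[:,2],[10,50,90]).round(4) if len(k) else 0)
"
```

```text
u,v,z -0.0403 0.0771 0.1431 F [0.7 0.7 0.2]
-0.06 4257 [0.1385 0.1659 0.1682]
-0.04 5483 [0.1622 0.1634 0.1647]
0 4987 [0.1561 0.1574 0.1586]
0.04 4547 [0.1501 0.1513 0.1526]
0.07 4618 [0.1459 0.1471 0.1482]
```

```bash
python3 - <<'E'
from h import *
q=snapshot("wrist")["color"][...,::-1]; p=snapshot("side"); s=snapshot("scene")
o=np.zeros((600,800,3),np.uint8); o[:300,:400]=cv2.resize(q,(400,300)); o[:300,400:]=cv2.resize(p["color"][80:215,250:430,::-1],(400,300)); o[300:,:400]=cv2.resize(s["color"][105:210,150:290,::-1],(400,300))
o[300:,400:]=cv2.resize(q[130:290,150:363],(400,300))
cv2.imwrite("pics/w7.png",o)
E
```

```text
(no output)
```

View pics/w7.png

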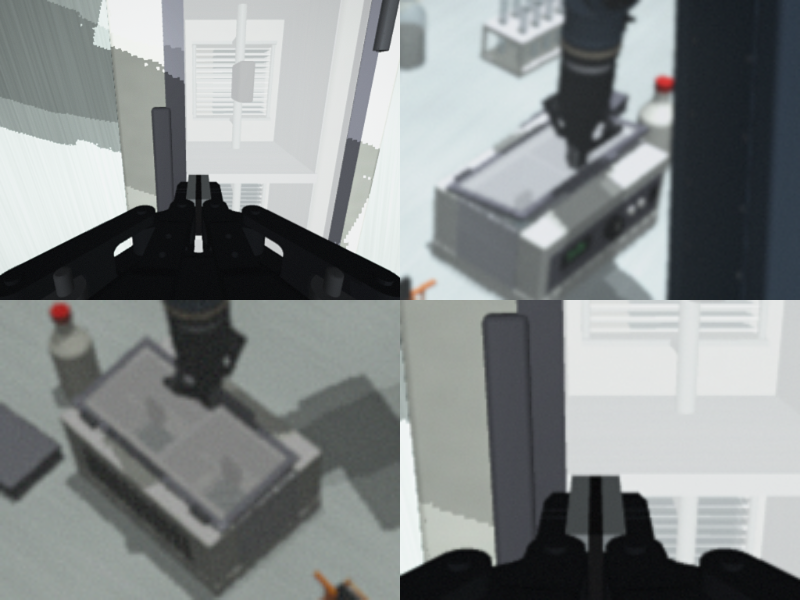

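Tips rest on the lid's outer face just behind the lip (wrist view ~(200,190)). The lid is nearly shut. I'll press on gently.

>>> step_arm:
  increments: [0,0,0.015,0,0,0,-1,0,0,0.03,0,0,0,-1,0,0,0.03,0,0,0,-1]

```text
time_s: 21.35
position: [0.4489, -0.2069, 0.1385]
orientation: [0.753, 0.658, -0.001, -0.001]
ft_force: [-0.7, 0.6, -0.4]
finger_gap: -0.0001
gripper_force: 0.0
```

```bash
cat >> h.py <<'E'
def lidw():
    duv()
    p=snapshot('wrist'); w=flat(p); a=np.radians(-7.7); ex=np.array([np.cos(a),np.sin(a)]); ey=np.array([-ex[1],ex[0]])
    l=np.c_[(w[:,:2]-[.4786,-.2887])@ex,(w[:,:2]-[.4786,-.2887])@ey,w[:,2]]
    z=[]
    U=(-.04,0,.04,.07)
    for u in U: z.append(np.median(l[(abs(l[:,0]-u)<.008)&(l[:,1]>.12)&(l[:,1]<.222)&(l[:,2]>.12)][:,2]))
    print(np.round(z,4),"angle rad",-np.polyfit(U,z,1)[0])
    f=l[(abs(l[:,0]+.04)<.02)&(abs(l[:,1]-.077)<.013)]; print("finger z",np.percentile(f[:,2],[1,5,25,50]).round(4))
E
python3 -c "
from h import *
lidw()"
```

```text
u,v,z -0.0404 0.0771 0.1385 F [-0.7  0.6 -0.4]
[0.159  0.1544 0.1498 0.1466] angle rad 0.11321087512413977
finger z [0.1566 0.1579 0.1847 0.2092]
```

>>> step_arm:
  increments: [0,0,0.03,0,0,0,-1,0,0,0.06,0,0,0,-1,0,0,0.075,0,0,0,-1,0,0,0.075,0,0,0,-1]

```text
time_s: 21.8
position: [0.4488, -0.2068, 0.1271]
orientation: [0.753, 0.658, -0.001, -0.001]
ft_force: [-0.3, 0.5, 1.2]
finger_gap: 0.0002
gripper_force: 0.0
```

>>> step_arm:
  increments: [0,0,0.01,0,0,0,-1,0,0,0.018,0,0,0,-1]

```text
time_s: 22.0
position: [0.449, -0.2069, 0.1249]
orientation: [0.753, 0.658, -0.001, -0.001]
ft_force: [-0.3, -0.7, 1.4]
finger_gap: 0.0001
gripper_force: 0.7
```

```bash
python3 -c "
from h import *
lidw()"
```

```text
u,v,z -0.0403 0.0771 0.1249 F [-0.3 -0.7  1.4]
[0.1461 0.1458 0.1454 0.1453] angle rad 0.00735407160179672
finger z [0.1453 0.146  0.1716 0.1957]
```

Almost flat: 0.007 rad. One small press onto the stop, then retreat.

>>> step_arm:
  increments: [0,0,0.01,0,0,0,-1,0,0,0.02,0,0,0,-1,0,0,0.02,0,0,0,-1]

```text
time_s: 22.35
position: [0.4491, -0.207, 0.1237]
orientation: [0.753, 0.658, -0.001, -0.0]
ft_force: [-5.4, 3.3, 20.3]
finger_gap: -0.0003
gripper_force: 10.2
```

>>> step_arm:
  increments: [0,0,-0.1,0,0,0,-1,0,0,-0.3,0,0,0,-1,0,0,-0.6,0,0,0,-1,0,0,-0.9,0,0,0,-1,0,0,-0.9,0,0,0,-1,0,0,-0.9,0,0,0,-1]

```text
time_s: 22.95
position: [0.4499, -0.2072, 0.2576]
orientation: [0.753, 0.658, -0.0, 0.0]
ft_force: [-0.2, 0.0, -0.9]
finger_gap: -0.0
gripper_force: 0.0
```

```bash
python3 -c "
from h import *
lidw()
p=snapshot('wrist'); cv2.imwrite('pics/w8.png',p['color'][...,::-1])"
```

```text
u,v,z -0.0394 0.077 0.2576 F [-0.2  0.  -0.9]
[0.1452 0.1451 0.1452 0.1454] angle rad -0.0016429534783689989
finger z [0.1443 0.1451 0.3087 0.3299]
```

View pics/w8.png

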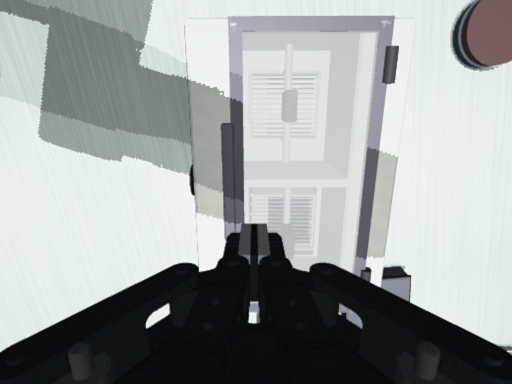

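The picture shows the lid lying flat on the dryer, with the other rack under it near (290,105) and the tool clear above. I'm handing it in.

```bash
python3 -c "
from cell import *
print(close_job())"
```

```text
the job is handed in; nothing more can be done
None
```

I handed the job in at about 23 s. The rack stands level in the right well, about 2 mm off centre, and the lid is shut (measured angle about 0 rad). On the way a wrist-joint limit tipped the held rack about 24° (0.43 rad, under the 0.5 rad limit) before I levelled it. The call returned no verdict.

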